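Open the grinder-cleaner tablet jar

TASK

Open the child-resistant tablet jar: press its cap firmly straight down, but without straining the jar, and keep it pressed while turning it anticlockwise until it comes loose. Then lift the cap off and set it down gently, upright (open side down), inside the metal tray, and let go. Leave the jar in its clamp, and the tray, glass and bowls where they stand.

Things in the scene. Friction and masses are not known exactly. Their poses are not given: they have to be found in the camera images.
- cap_mid (a point): Centre of the jar's round white cap, on its axis and half-way up; z up. Cap: 51 mm in diameter, 34 mm tall, finely ribbed all round, flat top, 55 g. It is two caps in one: the outer shell, which is gripped, and inside it an inner cap that locks on the neck; this frame belongs to the inner cap and its x, y turn with it. It may be let go and gripped again between turns.
- cap_top (a point): Centre of the flat top of the cap at rest, 17 mm above cap_mid. Pressed straight down it gives 4 to 10 mm in all: the shell's stiff spring, and from 8 to 10 N on a soft seal over 2.5 to 8 mm (worn differently each time, so go by force), then a hard rim. With the seal not fully down the cap stays locked and turning only ratchets; 13 to 18 N is a good press; above about 27 N the jar is strained.
- shell (a joint): Turn of the shell on the inner cap, rad, anticlockwise from above positive. Not pressed it clicks round and the inner cap stays. Held fully down, it has up to 25 degrees of slack, then takes the inner cap along; that is loose after about 50 degrees anticlockwise and stops at about 70; clockwise is blocked. Loose and no longer pressed, the cap rises by itself and lifts straight off.
- jar_rim (a point): Centre of the jar's mouth, at the top of the neck under the cap, 112 mm above the table; z up. White jar of 66 mm diameter, held in a round steel clamp base (92 mm) fixed to the table. Its shoulder lies 26 mm below it. The resting cap reaches from 15 mm below it to 19 mm above this point, its centre 2 mm above. The cap is off after a straight lift of 20 mm.
- tray_in (a point): Centre of the inner floor of the low rectangular aluminium tray (loose, 450 g), 3 mm above the table; x along its 150 mm side, y along its 130 mm side, z up. Walls 3 mm thick, 11 mm high above the table. A cap standing in it has its centre 17 mm above this point.
- glass_rim (a point): Centre of the mouth of a loose glass tumbler, 62 mm in diameter, 82 mm tall, a bystander standing between jar and tray.
- bowl_a_rim (a point): Centre of the mouth of a loose white cupping bowl, 90 mm in diameter, 58 mm tall, a bystander.
- bowl_b_rim (a point): The same, a second bowl.
- bowl_c_rim (a point): The same, a third bowl.
Not all that is in view belongs to the job. Of the things like the part that bears cap_mid, leave any that is blue; of the rest the smaller one is meant.

How it is judged:
By the outcome, as a careful person would: the job done as asked, in the order asked, and still so for the second after the job is handed in, with the robot touching nothing.
It also fails if it takes over 64 s, if anything falls off the work surface, if the arm or the gripper's body presses on something with over 40 N, if the wrist force passes 120 N, or if a joint passes its speed limit or range.

ROBOT

A 6-joint arm with a two-finger parallel gripper is mounted at the origin on the work surface. World frame = base frame: x ahead of the robot, y to its left, z up, the work surface at z = 0. Lengths are in mm, angles in rad, forces in N, time in s.
With the tool pointing down it reaches from about 300 to 950 mm from the base axis. Payload 3.1 kg.
Tool frame: the origin (TCP) lies on the centre line of the jaws, within the pads' length; the fingertips stand 19 mm ahead of it and the grasp point (between the pads) is the TCP (finger_overhang is the distance from the TCP to the fingertips, in mm); z points along the fingers, y is the line along which they close (so a half turn about z gives the same grasp; the last joint's range is limited). The gripper opens to 85 mm and grips with 20 to 120 N. Pads are 22 mm wide; open, the fingers measure 114 mm over their backs; the gripper's body (76 mm by 85 mm) begins 54 mm behind the grasp point. The pads swing forward as they close: fully open they stand 13 mm farther back than shut.
Start: joints at [-1.285, 0.308, 1.634, -0, 1.2, -0.07], TCP at [217.687, -585.871, 250.272] pointing down, gripper open.
Joint ranges: [-3.06, 3.06], [-0.79, 1.96], [0.05, 2.63], [-1.19, 4.34], [0.05, 2.64], [-2.94, 2.94]. Speed limits (rad/s): [2.79, 2.79, 3.14, 3.14, 3.14, 3.14].

INTERFACE

Orientations are given as a unit quaternion [x, y, z, w].
In Python, from plant import * gives the robot as it stands. The module is installed in compiled form; this text tells all that it offers.
- The arm moves only by the tool send_rows, never from a script. Its argument "series" is a list of rows, each a list of 7 numbers: the shift along the tool's x, y, z in mm, then the turn, a rotation vector about the tool's x, y, z in degrees, then the closure in counts, from 0 (fully open) to 255 (shut). In form: [[x, y, z, wx, wy, wz, claw], ...]. A call has 1 to 20 rows; each row is the pose to reach, as a shift and turn from the pose commanded when the call began, along the tool's axes at that moment; what a row does not reach only later rows make up. A row lasts 1/12 s, in which the tool goes at most 41.7 mm and 7.16 degrees, less where a joint would pass 70% of its speed; a pose out of reach is approached as far as the arm can. A call with a gripper value outside its range is refused whole. The fingers move at their own pace and stop on an object; "newtons" is the grip in N (left out, the last holds). Time passes only in rows, so rows that repeat a pose let the fingers close. It gives the time, the measured TCP pose, the force, the opening and the grip force at its end, in the units of the state.
- read_state(): the state, without advancing time (a new reading comes with each control period).
- grab_frame(name): name is "side" or "top" or "wrist"; returns the picture (400x640x3 uint8, blue, green, red); there is no depth.
- camera_params(name): a dict with "camera_matrix" (3x3 intrinsics, pixels), "extrinsics" (4x4, takes a point from camera to world coordinates). Camera axes: x right, y up, looking along -z (the intrinsics and any distortion apply to the point x, -y, -z); pixel columns grow to the right and rows downward; lengths in mm; the calibration is good to about 2 mm. A picture is of the moment at which its call begins: read the wrist's pose just before it. camera_params takes no time and is no camera call; for the wrist camera it gives the pose at the moment of the call.
- job_done(): hands the job in; it is judged then, once.
Trained networks look in the newest picture that a camera, given by its name, has taken for a name from the list of things; names that differ only in an ending like _2 or _b are one class to them, and where a whole thing is asked for, a point or a joint stands for the part that bears it (a point fixed in the world has none). Each returns a list of dicts, best first, with "conf" (0 to 1); they miss things now and then, are a little off and sometimes report something else, mostly with a low value. They report only what shows in the picture. A call takes as long as a camera call. They do not tell look-alikes from the thing itself.
- find_in(thing, camera): "centre" ([x, y, z] in mm, in world coordinates, good to about 4 mm: the middle of the surface that is visible of it).
- tip_of(thing, camera): "centre" ([x, y, z] in mm, in world coordinates, good to about 4 mm: a listed point, or the origin of a listed thing).
The state is a dict: "clock": time; "joint_pos": joint angles; "joint_vel": joint speeds; "joint_efforts": joint torques, N m; "eef_pos": TCP position; "eef_rot": TCP orientation; "ft_force": force on the tool from outside, world axes, zero at the start; "wrist_torque": the same for the moment, N m; "width": opening from 0.0 (shut) to 1.0 (fully open); "gripper_force": force on a finger pad.
Only numpy, scipy, OpenCV 4.12 (cv2) and the standard library are available. Lean on these libraries where they do the work, as an engineer would, in place of code of your own. Each camera call takes 0.05 s, during which the arm holds its last target. There are 200 camera calls.

## Working session

There is one attempt and no reset: what is moved stays moved. The work goes in short steps, Python scripts to look and compute and a tool call to move; the robot and the scene stay as the last step left them, time stands still between calls to the robot, and variables do not carry over. Pictures are saved under pics/ and viewed, at most 10 in all, crops included, and the job is handed in when it is done.

Besides the shell and the picture viewer there is one more tool, called as name(argument=value, ...), one argument or row to a line, values as JSON. send_rows: Moves the arm, as the interface text tells. Its arguments: {"type":"object","properties":{"series":{"type":"array","items":{"type":"array","items":{"type":"number"}}},"newtons":{"type":"number"}},"required":["series"]}

```bash
mkdir -p pics; cat > h.py <<'E'
from plant import *
import numpy as np, cv2
def dets(cam,names,fns=('find_in','tip_of')):
    for n in names:
        for f in fns:
            try: r=globals()[f](n,cam)
            except Exception as e: print(n,f,e); continue
            print(cam,n,f,[(np.round(d['centre'],0).tolist(),round(d['conf'],2)) for d in r[:4]])
def px(cam,p,P=None):
    P=P or camera_params(cam); E=np.array(P['extrinsics']);K=np.array(P['camera_matrix'])
    q=np.linalg.inv(E)@np.append(p,1); v=K@np.array([q[0],-q[1],-q[2]]); return v[:2]/v[2]
def ray(cam,uv,z,P=None):
    P=P or camera_params(cam); E=np.array(P['extrinsics']);K=np.array(P['camera_matrix'])
    d=np.linalg.inv(K)@np.array([uv[0],uv[1],1]); d=E[:3,:3]@np.array([d[0],-d[1],-d[2]]); o=E[:3,3]
    return o+d*(z-o[2])/d[2]
E
python3 - <<'E'
from h import *
a=grab_frame('side');b=grab_frame('top')
cv2.imwrite('pics/a.png',cv2.resize(a,(640,400)));cv2.imwrite('pics/b.png',b)
for c in('side','top'):
    dets(c,['cap_mid','cap_top','jar_rim','tray_in','glass_rim','bowl_a_rim'],('tip_of',))
    print({k:np.round(v,2).tolist() if k!='x' else v for k,v in camera_params(c).items() if k in('camera_matrix','extrinsics')}, camera_params(c).keys())
s=read_state();print(s)
E
```

```text
side cap_mid tip_of [([525.0, 297.0, 20.0], 0.91), ([448.0, 156.0, 111.0], 0.88), ([583.0, 61.0, 21.0], 0.84)]
side cap_top tip_of [([576.0, 62.0, 37.0], 0.92), ([521.0, 295.0, 42.0], 0.78), ([448.0, 153.0, 132.0], 0.72)]
side jar_rim tip_of [([455.0, 153.0, 116.0], 0.92)]
side tray_in tip_of [([506.0, -234.0, 3.0], 0.76)]
side glass_rim tip_of [([492.0, 1.0, 82.0], 0.76)]
side bowl_a_rim tip_of [([702.0, 186.0, 57.0], 0.56)]
{'camera_matrix': [[428.66, 0.0, 320.24], [0.0, 428.66, 203.73], [0.0, 0.0, 1.0]], 'extrinsics': [[-0.88, 0.35, -0.31, 306.04], [-0.47, -0.66, 0.59, 596.42], [-0.0, 0.66, 0.75, 845.26], [0.0, 0.0, 0.0, 1.0]]} dict_keys(['camera_matrix', 'extrinsics'])
top cap_mid tip_of [([523.0, 292.0, 21.0], 0.95), ([583.0, 58.0, 17.0], 0.89), ([453.0, 152.0, 114.0], 0.74)]
top cap_top tip_of [([577.0, 59.0, 36.0], 0.81), ([452.0, 152.0, 134.0], 0.72), ([521.0, 296.0, 48.0], 0.6)]
top jar_rim tip_of [([456.0, 152.0, 109.0], 0.64), ([700.0, 26.0, 59.0], 0.47), ([507.0, -234.0, 5.0], 0.25)]
top tray_in tip_of [([506.0, -235.0, 3.0], 0.63)]
top glass_rim tip_of [([497.0, 5.0, 78.
[... 344 characters left out ...]
([-1.28467192e+00,  3.08045820e-01,  1.63373554e+00,  9.97146073e-06,
        1.19970239e+00, -6.96830087e-02]), 'joint_vel': array([-5.59303422e-05, -1.37435427e-04, -5.54626558e-04,  1.04999734e-04,
        1.31330738e-03, -7.16917168e-04]), 'joint_efforts': array([-6.15913746e-05, -4.15125561e+01, -2.77005029e+01, -1.09466851e-04,
        8.20185651e-04, -1.01938758e-05]), 'eef_pos': array([ 217.7160324 , -585.89905842,  250.3365777 ]), 'eef_rot': array([9.84217148e-01, 1.76964978e-01, 1.05009999e-05, 5.36351623e-05]), 'ft_force': array([ 0.46785742,  0.79881779, -0.07860119]), 'wrist_torque': array([ 0.03510846,  0.00778866, -0.01613942]), 'gripper_force': 0.0, 'width': 0.99705483081754}
```

View pics/a.png

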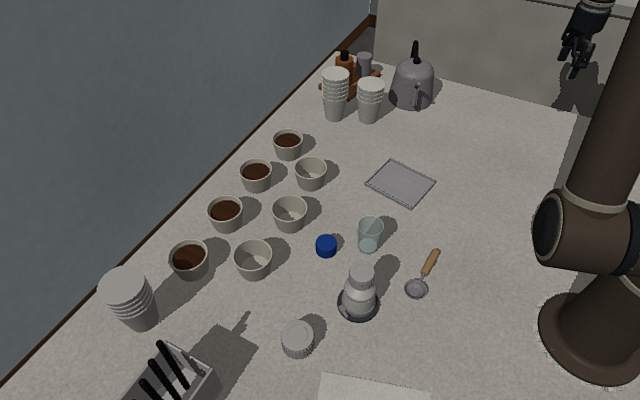

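View pics/b.png

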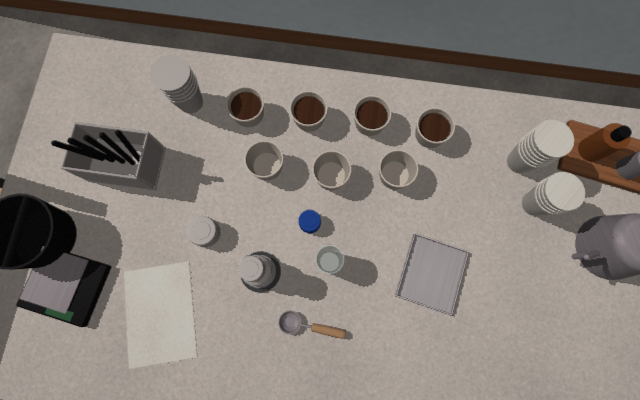

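Candidates in the top picture are the blue cap (310,222), which is excluded; a loose grey-white cap on the table (203,230); and the cap on the jar (258,268). The jar's cap looks like the smaller of the two white ones. I'll check that in a crop with 51 mm circles drawn on it.

```bash
cat > c.py <<'E'
from h import *
from scipy.optimize import least_squares
t=np.linspace(0,2*np.pi,60)
out=[]
for cam,f,cs in(('top','b',[(258,268)]),('side','a',[(362,272)])):
    im=cv2.imread(f'pics/{f}.png'); P=camera_params(cam)
    p1=[px(cam,(450+25.5*np.cos(a),153+25.5*np.sin(a),131),P) for a in t]
    p2=[px(cam,(522+25.5*np.cos(a),294+25.5*np.sin(a),34),P) for a in t]
    c=((np.mean(p1,0)+np.mean(p2,0))/2); x0,y0=int(c[0]-80),int(c[1]-75)
    x0=max(0,x0);y0=max(0,min(y0,250))
    big=cv2.resize(im[y0:y0+150,x0:x0+130],None,fx=3,fy=3,interpolation=cv2.INTER_CUBIC)
    for p in(p1,p2): cv2.polylines(big,[np.int32((np.array(p)-[x0,y0]+.5)*3)],True,(0,0,255),1)
    print(cam,x0,y0); out.append(big)
cv2.imwrite('pics/c.png',np.hstack(out))
E
python3 c.py
```

```text
top 145 175
side 250 228
```

View pics/c.png

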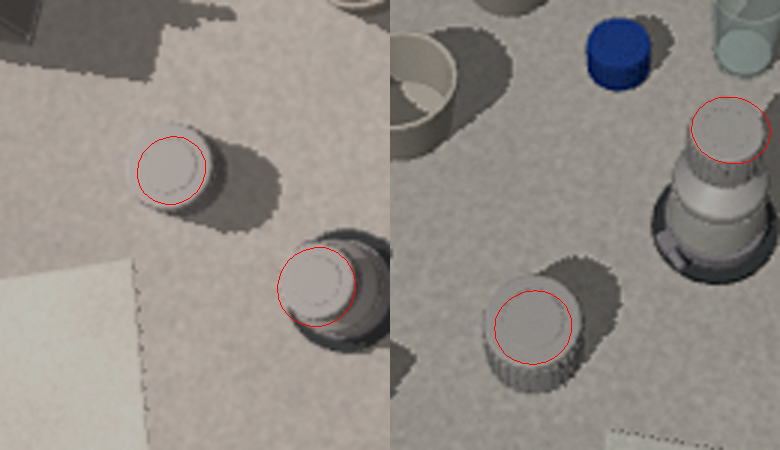

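The crop shows the jar cap matching the 51 mm circle, while the loose one at crop (172,168) is clearly larger. So the jar's cap is the one meant, at about (452,153). I'll move above it.

send_rows(
  series=[
    [478, -611, 0, 0, 0, 0, 0],
    [478, -611, 0, 0, 0, 0, 0],
    [478, -611, 0, 0, 0, 0, 0],
    [478, -611, 0, 0, 0, 0, 0],
    [478, -611, 0, 0, 0, 0, 0],
    [478, -611, 0, 0, 0, 0, 0],
    [478, -611, 0, 0, 0, 0, 0],
    [478, -611, 0, 0, 0, 0, 0],
    [478, -611, 0, 0, 0, 0, 0],
    [478, -611, 0, 0, 0, 0, 0],
    [478, -611, 0, 0, 0, 0, 0],
    [478, -611, 0, 0, 0, 0, 0],
    [478, -611, 0, 0, 0, 0, 0],
    [478, -611, 0, 0, 0, 0, 0],
    [478, -611, 0, 0, 0, 0, 0],
    [478, -611, 0, 0, 0, 0, 0],
    [478, -611, 0, 0, 0, 0, 0],
    [478, -611, 0, 0, 0, 0, 0],
    [478, -611, 0, 0, 0, 0, 0],
    [478, -611, 0, 0, 0, 0, 0],
  ],
)

```text
clock: 2.37
eef_pos: [454.4, 157.8, 250.9]
eef_rot: [0.984, 0.179, 0.001, -0.001]
ft_force: [0.3, 0.1, -0.1]
width: 0.998
gripper_force: 0.0
```

```bash
python3 - <<'E'
from h import *
s=read_state();print(s['clock'],s['eef_pos'],s['eef_rot'],s['joint_pos'],s['ft_force'])
P=camera_params('wrist');w=grab_frame('wrist');cv2.imwrite('pics/w.png',w)
print(np.round(P['extrinsics'],2).tolist(),P['camera_matrix'])
dets('wrist',['cap_mid','cap_top','jar_rim'],('tip_of',))
t=np.linspace(0,2*np.pi,60)
v=w.copy()
cv2.polylines(v,[np.int32([px('wrist',(452+25.5*np.cos(a),153+25.5*np.sin(a),131),P) for a in t])],True,(0,0,255),1)
cv2.imwrite('pics/w1.png',v)
E
```

```text
2.3667 [454.44350261 157.84725438 250.93251714] [ 0.98378211  0.17935811  0.00149696 -0.00109429] [0.24251469 0.02423892 1.96403252 0.00218909 1.15019797 1.45175182] [ 0.28575764  0.14060685 -0.11094401]
[[0.35, 0.9, 0.24, 514.25], [-0.94, 0.34, 0.09, 181.44], [-0.0, -0.26, 0.97, 375.56], [0.0, 0.0, 0.0, 1.0]] [[290.05196716   0.         323.0475456 ]
 [  0.         290.05196716 197.86911566]
 [  0.           0.           1.        ]]
wrist cap_mid tip_of [([452.0, 157.0, 109.0], 0.93), ([574.0, 59.0, 19.0], 0.79), ([527.0, 295.0, 21.0], 0.57)]
wrist cap_top tip_of [([579.0, 57.0, 32.0], 0.93), ([522.0, 294.0, 46.0], 0.82)]
wrist jar_rim tip_of []
```

View pics/w1.png

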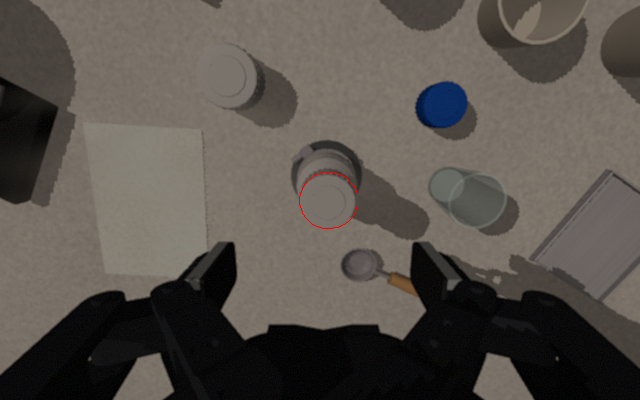

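The wrist view shows the cap at (328,200), and the 51 mm circle drawn at (452,153,131) fits it. Next I'll descend and grip.

send_rows(
  series=[
    [-1, 0, 20, 0, 0, 0, 0],
    [-1, 0, 40, 0, 0, 0, 0],
    [-1, 0, 60, 0, 0, 0, 0],
    [-1, 0, 80, 0, 0, 0, 0],
    [-1, 0, 95, 0, 0, 0, 0],
    [-1, 0, 108, 0, 0, 0, 0],
    [-1, 0, 116, 0, 0, 0, 0],
    [-1, 0, 122, 0, 0, 0, 0],
    [-1, 0, 124, 0, 0, 0, 0],
    [-1, 0, 124, 0, 0, 0, 0],
    [-1, 0, 124, 0, 0, 0, 0],
  ],
)

```text
clock: 3.48
eef_pos: [452.6, 152.9, 127.0]
eef_rot: [0.984, 0.177, 0.001, -0.0]
ft_force: [-0.3, -0.0, 0.6]
width: 1.0
gripper_force: 0.0
```

send_rows(
  series=[
    [0, 0, 0, 0, 0, 0, 60],
    [0, 0, 0, 0, 0, 0, 120],
    [0, 0, 0, 0, 0, 0, 255],
    [0, 0, 0, 0, 0, 0, 255],
    [0, 0, 0, 0, 0, 0, 255],
    [0, 0, 0, 0, 0, 0, 255],
    [0, 0, 0, 0, 0, 0, 255],
    [0, 0, 0, 0, 0, 0, 255],
    [0, 0, 0, 0, 0, 0, 255],
    [0, 0, 0, 0, 0, 0, 255],
  ],
  newtons=60,
)

```text
clock: 4.32
eef_pos: [452.3, 153.4, 126.8]
eef_rot: [0.984, 0.177, 0.0, -0.0]
ft_force: [-2.5, 1.0, 5.5]
width: 0.576
gripper_force: 61.6
```

send_rows(
  series=[
    [0, 0, 0.5, 0, 0, 0, 255],
    [0, 0, 1, 0, 0, 0, 255],
    [0, 0, 1.5, 0, 0, 0, 255],
    [0, 0, 2, 0, 0, 0, 255],
    [0, 0, 2, 0, 0, 0, 255],
    [0, 0, 2, 0, 0, 0, 255],
  ],
)

```text
clock: 4.82
eef_pos: [452.4, 153.4, 125.1]
eef_rot: [0.984, 0.177, 0.0, -0.0]
ft_force: [-2.3, 0.9, 8.3]
width: 0.575
gripper_force: 61.8
```

send_rows(
  series=[
    [0, 0, 0.5, 0, 0, 0, 255],
    [0, 0, 1, 0, 0, 0, 255],
    [0, 0, 1.5, 0, 0, 0, 255],
    [0, 0, 2, 0, 0, 0, 255],
    [0, 0, 2, 0, 0, 0, 255],
    [0, 0, 2, 0, 0, 0, 255],
  ],
)

```text
clock: 5.32
eef_pos: [452.4, 153.4, 123.1]
eef_rot: [0.984, 0.177, 0.0, -0.0]
ft_force: [-2.2, 1.4, 7.7]
width: 0.573
gripper_force: 61.8
```

send_rows(
  series=[
    [0, 0, 0.5, 0, 0, 0, 255],
    [0, 0, 1, 0, 0, 0, 255],
    [0, 0, 1, 0, 0, 0, 255],
    [0, 0, 1, 0, 0, 0, 255],
  ],
)

```text
clock: 5.65
eef_pos: [452.4, 153.4, 122.2]
eef_rot: [0.984, 0.177, 0.0, -0.0]
ft_force: [-2.7, 1.3, 8.3]
width: 0.578
gripper_force: 61.9
```

send_rows(
  series=[
    [0, 0, 0.5, 0, 0, 0, 255],
    [0, 0, 1, 0, 0, 0, 255],
    [0, 0, 1, 0, 0, 0, 255],
    [0, 0, 1, 0, 0, 0, 255],
  ],
)

```text
clock: 5.98
eef_pos: [452.4, 153.4, 121.2]
eef_rot: [0.984, 0.177, 0.0, -0.0]
ft_force: [-2.6, 1.3, 8.4]
width: 0.575
gripper_force: 61.9
```

send_rows(
  series=[
    [0, 0, 0.5, 0, 0, 0, 255],
    [0, 0, 1, 0, 0, 0, 255],
    [0, 0, 1, 0, 0, 0, 255],
    [0, 0, 1, 0, 0, 0, 255],
  ],
)

```text
clock: 6.32
eef_pos: [452.4, 153.4, 120.3]
eef_rot: [0.984, 0.177, 0.0, -0.0]
ft_force: [-2.7, 0.6, 9.9]
width: 0.578
gripper_force: 62.0
```

send_rows(
  series=[
    [0, 0, 0.5, 0, 0, 0, 255],
    [0, 0, 0.5, 0, 0, 0, 255],
    [0, 0, 0.5, 0, 0, 0, 255],
  ],
)

```text
clock: 6.57
eef_pos: [452.4, 153.4, 120.1]
eef_rot: [0.984, 0.177, 0.0, -0.0]
ft_force: [-4.3, 0.9, 11.7]
width: 0.572
gripper_force: 62.3
```

send_rows(
  series=[
    [0, 0, 0.5, 0, 0, 0, 255],
    [0, 0, 0.5, 0, 0, 0, 255],
    [0, 0, 0.5, 0, 0, 0, 255],
  ],
)

```text
clock: 6.82
eef_pos: [452.4, 153.4, 119.9]
eef_rot: [0.984, 0.177, 0.0, -0.0]
ft_force: [-4.4, 0.2, 13.2]
width: 0.575
gripper_force: 62.5
```

send_rows(
  series=[
    [0, 0, 0.8, 0, 0, 0, 255],
    [0, 0, 0.8, 0, 0, 0, 255],
    [0, 0, 0.8, 0, 0, 0, 255],
  ],
)

```text
clock: 7.07
eef_pos: [452.5, 153.4, 119.6]
eef_rot: [0.984, 0.177, 0.0, -0.0]
ft_force: [-5.6, -0.0, 17.5]
width: 0.577
gripper_force: 63.0
```

send_rows(
  series=[
    [0, 0, 0, 0, 0, -2, 255],
    [0, 0, 0, 0, 0, -4, 255],
    [0, 0, 0, 0, 0, -6, 255],
    [0, 0, 0, 0, 0, -8, 255],
    [0, 0, 0, 0, 0, -10, 255],
    [0, 0, 0, 0, 0, -12, 255],
    [0, 0, 0, 0, 0, -14, 255],
    [0, 0, 0, 0, 0, -16, 255],
    [0, 0, 0, 0, 0, -16, 255],
  ],
)

```text
clock: 7.82
eef_pos: [453.3, 153.4, 120.0]
eef_rot: [0.95, 0.313, 0.001, -0.0]
ft_force: [-3.9, 0.0, 18.0]
width: 0.575
gripper_force: 63.0
```

```bash
python3 -c "
from h import *
s=read_state();print(s['joint_pos'],s['ft_force'],s['wrist_torque'])"
```

```text
[2.35272963e-01 2.04029439e-01 2.06896794e+00 2.41611867e-04
 8.66544347e-01 1.16997012e+00] [-3.8948421   0.03674421 18.00125848] [ 0.02811113  0.75024693 -0.02383668]
```

send_rows(
  series=[
    [0, 0, -0.3, 0, 0, -2, 255],
    [0, 0, -0.5, 0, 0, -4, 255],
    [0, 0, -0.5, 0, 0, -6, 255],
    [0, 0, -0.5, 0, 0, -8, 255],
    [0, 0, -0.5, 0, 0, -10, 255],
    [0, 0, -0.5, 0, 0, -12, 255],
    [0, 0, -0.5, 0, 0, -14, 255],
    [0, 0, -0.5, 0, 0, -16, 255],
    [0, 0, -0.5, 0, 0, -16, 255],
  ],
)

```text
clock: 8.57
eef_pos: [453.6, 153.7, 120.4]
eef_rot: [0.897, 0.442, 0.002, 0.0]
ft_force: [-3.9, 1.4, 15.9]
width: 0.579
gripper_force: 62.8
```

```bash
python3 -c "
from h import *
s=read_state();print(s['joint_pos'],s['ft_force'],s['wrist_torque'])"
```

```text
[2.35379561e-01 2.03499049e-01 2.06856261e+00 6.67213775e-04
 8.66537157e-01 8.90745590e-01] [-3.9376733   1.43375899 15.93639084] [ 0.14988583  0.64355422 -0.04254969]
```

send_rows(
  series=[
    [0, 0, 0, 0, 0, -2, 255],
    [0, 0, 0, 0, 0, -4, 255],
    [0, 0, 0, 0, 0, -6, 255],
    [0, 0, 0, 0, 0, -8, 255],
    [0, 0, 0, 0, 0, -10, 255],
    [0, 0, 0, 0, 0, -12, 255],
    [0, 0, 0, 0, 0, -14, 255],
    [0, 0, 0, 0, 0, -16, 255],
    [0, 0, 0, 0, 0, -18, 255],
    [0, 0, 0, 0, 0, -20, 255],
    [0, 0, 0, 0, 0, -20, 255],
  ],
)

```text
clock: 9.48
eef_pos: [453.8, 153.6, 120.4]
eef_rot: [0.807, 0.591, 0.002, 0.001]
ft_force: [-3.0, -0.0, 15.7]
width: 0.573
gripper_force: 62.8
```

```bash
python3 -c "
from h import *
s=read_state();print(s['joint_pos'],s['ft_force'],s['wrist_torque'])"
```

```text
[2.35274922e-01 2.03517684e-01 2.06844968e+00 3.88185360e-04
 8.66283242e-01 5.41666180e-01] [-2.99101439 -0.03516161 15.65595087] [ 0.13123537  0.56614866 -0.05874145]
```

send_rows(
  series=[
    [0, 0, 0, 0, 0, -2, 255],
    [0, 0, 0, 0, 0, -4, 255],
    [0, 0, 0, 0, 0, -6, 255],
    [0, 0, 0, 0, 0, -8, 255],
    [0, 0, 0, 0, 0, -10, 255],
    [0, 0, 0, 0, 0, -12, 255],
    [0, 0, 0, 0, 0, -14, 255],
    [0, 0, 0, 0, 0, -16, 255],
    [0, 0, 0, 0, 0, -16, 255],
  ],
)

```text
clock: 10.23
eef_pos: [454.1, 153.5, 120.4]
eef_rot: [0.717, 0.697, 0.002, 0.001]
ft_force: [-2.8, 0.4, 14.9]
width: 0.574
gripper_force: 62.8
```

```bash
python3 -c "
from h import *
s=read_state();print(s['joint_pos'],s['ft_force'],s['wrist_torque'])"
```

```text
[2.35156692e-01 2.03631596e-01 2.06830513e+00 3.99825275e-05
 8.65626640e-01 2.62408135e-01] [-2.80672877  0.40268227 14.93916154] [ 0.03343933  0.47951392 -0.06690094]
```

send_rows(
  series=[
    [0, 0, 0, 0, 0, -2, 255],
    [0, 0, 0, 0, 0, -4, 255],
    [0, 0, 0, 0, 0, -6, 255],
    [0, 0, 0, 0, 0, -8, 255],
    [0, 0, 0, 0, 0, -10, 255],
    [0, 0, 0, 0, 0, -10, 255],
  ],
)

```text
clock: 10.73
eef_pos: [454.4, 153.6, 120.5]
eef_rot: [0.653, 0.757, 0.002, 0.001]
ft_force: [-2.2, 0.6, 14.9]
width: 0.577
gripper_force: 62.8
```

```bash
python3 -c "
from h import *
s=read_state();print(s['joint_pos'],s['ft_force'],s['wrist_torque'])"
```

```text
[ 2.35101492e-01  2.03721168e-01  2.06808895e+00 -4.49382265e-05
  8.64984896e-01  8.78467982e-02] [-2.21486428  0.60154082 14.91689748] [ 0.08996001  0.34980653 -0.0655495 ]
```

send_rows(
  series=[
    [0, 0, 0, 0, 0, -2, 255],
    [0, 0, 0, 0, 0, -4, 255],
    [0, 0, 0, 0, 0, -6, 255],
    [0, 0, 0, 0, 0, -6, 255],
  ],
)

```text
clock: 11.07
eef_pos: [454.0, 153.7, 120.4]
eef_rot: [0.613, 0.79, 0.002, 0.001]
ft_force: [-2.3, 0.8, 14.8]
width: 0.573
gripper_force: 62.8
```

```bash
python3 -c "
from h import *
s=read_state();print(s['joint_pos'],s['ft_force'],s['wrist_torque'])"
```

```text
[ 2.35265791e-01  2.03669470e-01  2.06827828e+00  6.17737096e-04
  8.65699614e-01 -1.66342704e-02] [-2.30817532  0.79826439 14.76069386] [ 0.07118937  0.49601989 -0.12593865]
```

send_rows(
  series=[
    [0, 0, -2, 0, 0, 0, 255],
    [0, 0, -4, 0, 0, 0, 255],
    [0, 0, -6, 0, 0, 0, 255],
    [0, 0, -8, 0, 0, 0, 255],
    [0, 0, -10, 0, 0, 0, 255],
    [0, 0, -11, 0, 0, 0, 255],
    [0, 0, -11, 0, 0, 0, 255],
  ],
)

```text
clock: 11.65
eef_pos: [451.9, 152.8, 128.8]
eef_rot: [0.613, 0.79, -0.0, 0.0]
ft_force: [0.6, 0.7, 2.4]
width: 0.576
gripper_force: 62.2
```

send_rows(
  series=[
    [0, 0, -2, 0, 0, 0, 255],
    [0, 0, -4, 0, 0, 0, 255],
    [0, 0, -6, 0, 0, 0, 255],
    [0, 0, -6, 0, 0, 0, 255],
  ],
)

```text
clock: 11.98
eef_pos: [451.5, 152.8, 134.9]
eef_rot: [0.613, 0.79, -0.001, -0.0]
ft_force: [0.3, -0.7, -0.5]
width: 0.579
gripper_force: 62.3
```

```bash
python3 -c "
from h import *
s=read_state();print(s['joint_pos'],s['ft_force'],s['wrist_torque'])"
```

```text
[ 2.35092851e-01  1.77415150e-01  2.06321940e+00 -1.83563348e-04
  9.02177403e-01 -1.59474595e-02] [ 0.2560703  -0.69294844 -0.53477784] [ 0.02218775 -0.01533816 -0.01845393]
```

Only the cap's weight remains on the wrist (-0.5 N), so it is loose. I'll lift it straight up.

send_rows(
  series=[
    [0, 0, -5, 0, 0, 0, 255],
    [0, 0, -12, 0, 0, 0, 255],
    [0, 0, -20, 0, 0, 0, 255],
    [0, 0, -30, 0, 0, 0, 255],
    [0, 0, -42, 0, 0, 0, 255],
    [0, 0, -55, 0, 0, 0, 255],
    [0, 0, -70, 0, 0, 0, 255],
    [0, 0, -85, 0, 0, 0, 255],
    [0, 0, -95, 0, 0, 0, 255],
    [0, 0, -100, 0, 0, 0, 255],
    [0, 0, -100, 0, 0, 0, 255],
  ],
)

```text
clock: 12.9
eef_pos: [453.0, 153.3, 236.9]
eef_rot: [0.613, 0.79, 0.001, 0.001]
ft_force: [-0.0, 0.0, -0.4]
width: 0.577
gripper_force: 62.4
```

```bash
python3 - <<'E'
from h import *
s=read_state();print(s['eef_pos'],s['eef_rot'],s['ft_force'])
a=grab_frame('side');b=grab_frame('top')
for c in('side','top'): dets(c,['tray_in','cap_mid','jar_rim'],('tip_of',))
P=camera_params('top')
t=b[225:325,385:485]
cv2.imwrite('pics/d.png',np.hstack([cv2.resize(a[180:330,280:430],(400,400)),cv2.resize(t,(400,400),interpolation=cv2.INTER_CUBIC)]))
E
```

```text
[452.98365057 153.28149188 236.86494683] [0.61298387 0.79009347 0.00137552 0.00109501] [-0.03295063  0.03766898 -0.36115862]
side tray_in tip_of [([503.0, -231.0, 1.0], 0.61)]
side cap_mid tip_of [([582.0, 61.0, 18.0], 0.93), ([451.0, 155.0, 223.0], 0.86), ([523.0, 299.0, 20.0], 0.61)]
side jar_rim tip_of [([455.0, 152.0, 117.0], 0.74)]
top tray_in tip_of [([508.0, -229.0, 1.0], 0.69)]
top cap_mid tip_of [([582.0, 58.0, 20.0], 0.83), ([448.0, 155.0, 223.0], 0.48)]
top jar_rim tip_of []
```

View pics/d.png

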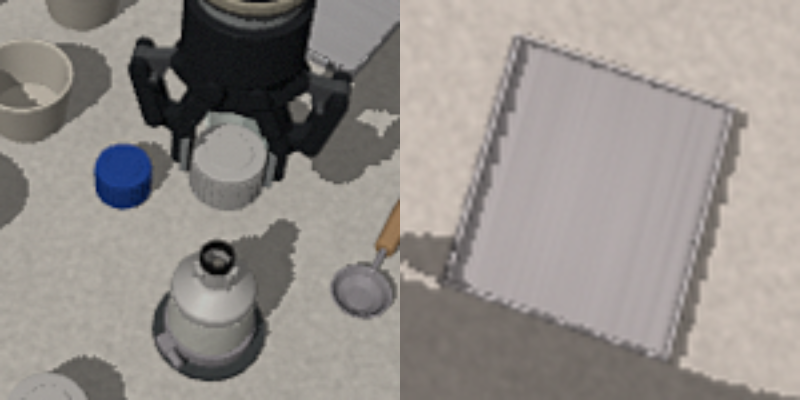

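The cap is held upright in the gripper and the jar's neck is bare. The tray's rim corners put its centre at about top pixel (433,274), which agrees with (506,-232). I'll carry the cap over.

send_rows(
  series=[
    [-10, -1, 0, 0, 0, 0, 255],
    [-30, -3, 0, 0, 0, 0, 255],
    [-60, -7, 0, 0, 0, 0, 255],
    [-90, -10, 0, 0, 0, 0, 255],
    [-120, -14, 0, 0, 0, 0, 255],
    [-150, -17, 0, 0, 0, 0, 255],
    [-180, -20, 0, 0, 0, 0, 255],
    [-210, -24, 0, 0, 0, 0, 255],
    [-240, -27, 0, 0, 0, 0, 255],
    [-270, -30, 0, 0, 0, 0, 255],
    [-300, -34, 0, 0, 0, 0, 255],
    [-330, -37, 0, 0, 0, 0, 255],
    [-355, -40, 0, 0, 0, 0, 255],
    [-375, -42, 0, 0, 0, 0, 255],
    [-387, -44, 0, 0, 0, 0, 255],
    [-387, -44, 0, 0, 0, 0, 255],
    [-387, -44, 0, 0, 0, 0, 255],
    [-387, -44, 0, 0, 0, 0, 255],
  ],
)

```text
clock: 14.8
eef_pos: [505.0, -231.8, 234.6]
eef_rot: [0.613, 0.79, 0.0, -0.001]
ft_force: [-0.3, -0.4, -1.0]
width: 0.571
gripper_force: 62.4
```

```bash
python3 - <<'E'
from h import *
s=read_state();print(s['eef_pos'],s['eef_rot'],s['ft_force'])
print(ray('top',(433.4,274.4),11))
grab_frame('side');dets('side',['tray_in','cap_mid','glass_rim'],('tip_of',))
P=camera_params('wrist');w=grab_frame('wrist');dets('wrist',['cap_mid','tray_in'],('tip_of',))
cv2.imwrite('pics/e.png',w)
E
```

```text
[ 504.99658756 -231.81415107  234.56988479] [ 6.12881617e-01  7.90174326e-01  1.70604021e-04 -7.93579155e-04] [-0.25969587 -0.37753359 -1.03963098]
[ 502.18459624 -236.0751453    11.        ]
side tray_in tip_of [([505.0, -234.0, 1.0], 0.97)]
side cap_mid tip_of [([502.0, -232.0, 218.0], 0.9), ([579.0, 61.0, 17.0], 0.9), ([524.0, 297.0, 22.0], 0.89)]
side glass_rim tip_of [([494.0, -2.0, 83.0], 0.6)]
wrist cap_mid tip_of []
wrist tray_in tip_of [([504.0, -232.0, 4.0], 0.65)]
```

View pics/e.png

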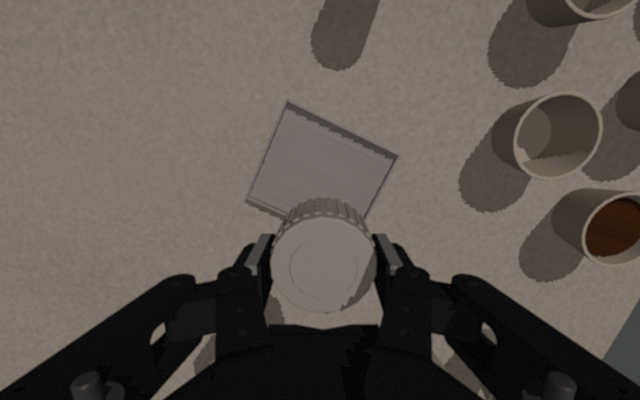

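The wrist view shows the cap held level at (323,260), with the tray below it. Descending now.

send_rows(
  series=[
    [0, 0, 8, 0, 0, 0, 255],
    [0, 0, 25, 0, 0, 0, 255],
    [0, 0, 45, 0, 0, 0, 255],
    [0, 0, 65, 0, 0, 0, 255],
    [0, 0, 85, 0, 0, 0, 255],
    [0, 0, 105, 0, 0, 0, 255],
    [0, 0, 125, 0, 0, 0, 255],
    [0, 0, 145, 0, 0, 0, 255],
    [0, 0, 160, 0, 0, 0, 255],
    [0, 0, 172, 0, 0, 0, 255],
    [0, 0, 182, 0, 0, 0, 255],
    [0, 0, 188, 0, 0, 0, 255],
    [0, 0, 190, 0, 0, 0, 255],
    [0, 0, 190, 0, 0, 0, 255],
    [0, 0, 190, 0, 0, 0, 255],
  ],
)

```text
clock: 16.4
eef_pos: [506.2, -233.1, 45.6]
eef_rot: [0.613, 0.79, 0.0, 0.001]
ft_force: [-0.0, 0.3, -0.6]
width: 0.581
gripper_force: 62.4
```

send_rows(
  series=[
    [0, 0, 1, 0, 0, 0, 255],
    [0, 0, 2, 0, 0, 0, 255],
    [0, 0, 3, 0, 0, 0, 255],
    [0, 0, 4, 0, 0, 0, 255],
    [0, 0, 5, 0, 0, 0, 255],
    [0, 0, 6, 0, 0, 0, 255],
    [0, 0, 7, 0, 0, 0, 255],
    [0, 0, 7, 0, 0, 0, 255],
    [0, 0, 7, 0, 0, 0, 255],
  ],
)

```text
clock: 17.15
eef_pos: [505.4, -232.7, 37.8]
eef_rot: [0.613, 0.79, -0.0, -0.0]
ft_force: [-0.6, 0.2, -1.4]
width: 0.576
gripper_force: 62.4
```

send_rows(
  series=[
    [0, 0, 0.5, 0, 0, 0, 255],
    [0, 0, 1, 0, 0, 0, 255],
    [0, 0, 1.5, 0, 0, 0, 255],
    [0, 0, 2, 0, 0, 0, 255],
    [0, 0, 2, 0, 0, 0, 255],
    [0, 0, 2, 0, 0, 0, 255],
  ],
)

```text
clock: 17.65
eef_pos: [505.5, -232.8, 35.9]
eef_rot: [0.613, 0.79, 0.0, -0.0]
ft_force: [-0.1, -0.9, -0.5]
width: 0.577
gripper_force: 62.4
```

send_rows(
  series=[
    [0, 0, 0.5, 0, 0, 0, 255],
    [0, 0, 1, 0, 0, 0, 255],
    [0, 0, 1, 0, 0, 0, 255],
    [0, 0, 1, 0, 0, 0, 255],
  ],
)

```text
clock: 17.98
eef_pos: [505.5, -232.7, 34.9]
eef_rot: [0.613, 0.79, -0.0, -0.0]
ft_force: [0.2, 0.4, -1.3]
width: 0.574
gripper_force: 62.4
```

send_rows(
  series=[
    [0, 0, 0.5, 0, 0, 0, 255],
    [0, 0, 1, 0, 0, 0, 255],
    [0, 0, 1, 0, 0, 0, 255],
    [0, 0, 1, 0, 0, 0, 255],
  ],
)

```text
clock: 18.32
eef_pos: [505.5, -232.8, 33.9]
eef_rot: [0.613, 0.79, -0.0, -0.0]
ft_force: [-0.1, 0.3, -0.4]
width: 0.571
gripper_force: 62.4
```

send_rows(
  series=[
    [0, 0, 0.5, 0, 0, 0, 255],
    [0, 0, 1, 0, 0, 0, 255],
    [0, 0, 1, 0, 0, 0, 255],
    [0, 0, 1, 0, 0, 0, 255],
  ],
)

```text
clock: 18.65
eef_pos: [505.6, -232.9, 33.5]
eef_rot: [0.613, 0.79, -0.0, 0.0]
ft_force: [-2.3, 0.2, 4.4]
width: 0.575
gripper_force: 62.7
```

send_rows(
  series=[
    [0, 0, 0.5, 0, 0, 0, 255],
    [0, 0, 1, 0, 0, 0, 255],
    [0, 0, 1, 0, 0, 0, 255],
    [0, 0, 1, 0, 0, 0, 255],
  ],
)

```text
clock: 18.98
eef_pos: [505.6, -232.9, 33.5]
eef_rot: [0.613, 0.79, -0.0, -0.0]
ft_force: [-3.5, 1.0, 12.2]
width: 0.578
gripper_force: 63.4
```

send_rows(
  series=[
    [0, 0, -0.7, 0, 0, 0, 255],
    [0, 0, -1.3, 0, 0, 0, 255],
    [0, 0, -1.3, 0, 0, 0, 255],
    [0, 0, -1.3, 0, 0, 0, 90],
    [0, 0, -1.3, 0, 0, 0, 75],
    [0, 0, -1.3, 0, 0, 0, 60],
    [0, 0, -1.3, 0, 0, 0, 40],
    [0, 0, -1.3, 0, 0, 0, 20],
    [0, 0, -1.3, 0, 0, 0, 0],
    [0, 0, -1.3, 0, 0, 0, 0],
    [0, 0, -1.3, 0, 0, 0, 0],
    [0, 0, -1.3, 0, 0, 0, 0],
  ],
)

```text
clock: 19.98
eef_pos: [505.5, -232.7, 33.2]
eef_rot: [0.613, 0.79, 0.0, -0.0]
ft_force: [0.1, -0.6, 0.5]
width: 0.998
gripper_force: 0.0
```

send_rows(
  series=[
    [0, 0, -5, 0, 0, 0, 0],
    [0, 0, -12, 0, 0, 0, 0],
    [0, 0, -22, 0, 0, 0, 0],
    [0, 0, -40, 0, 0, 0, 0],
    [0, 0, -60, 0, 0, 0, 0],
    [0, 0, -85, 0, 0, 0, 0],
    [0, 0, -110, 0, 0, 0, 0],
    [0, 0, -140, 0, 0, 0, 0],
    [0, 0, -170, 0, 0, 0, 0],
    [0, 0, -190, 0, 0, 0, 0],
    [0, 0, -200, 0, 0, 0, 0],
    [0, 0, -200, 0, 0, 0, 0],
    [0, 0, -200, 0, 0, 0, 0],
    [0, 0, -200, 0, 0, 0, 0],
  ],
)

```text
clock: 21.15
eef_pos: [504.4, -232.2, 231.7]
eef_rot: [0.613, 0.79, -0.0, -0.001]
ft_force: [-0.4, 0.7, 0.3]
width: 0.998
gripper_force: 0.0
```

```bash
python3 - <<'E'
from h import *
a=grab_frame('side');dets('side',['cap_mid','tray_in','glass_rim','jar_rim'],('tip_of',))
w=grab_frame('wrist');dets('wrist',['cap_mid','cap_top','tray_in'],('tip_of',))
cv2.imwrite('pics/f.png',np.hstack([cv2.resize(a[130:330,300:450],(450,600)),w[50:350,200:375].repeat(2,0).repeat(2,1)]))
E
```

```text
side cap_mid tip_of [([582.0, 58.0, 17.0], 0.92), ([526.0, 298.0, 22.0], 0.58), ([506.0, -232.0, 20.0], 0.55)]
side tray_in tip_of [([503.0, -230.0, 4.0], 0.58)]
side glass_rim tip_of [([494.0, -1.0, 83.0], 0.69)]
side jar_rim tip_of [([451.0, 152.0, 114.0], 0.65)]
wrist cap_mid tip_of [([507.0, -230.0, 15.0], 0.66)]
wrist cap_top tip_of [([509.0, -232.0, 38.0], 0.67)]
wrist tray_in tip_of []
```

View pics/f.png

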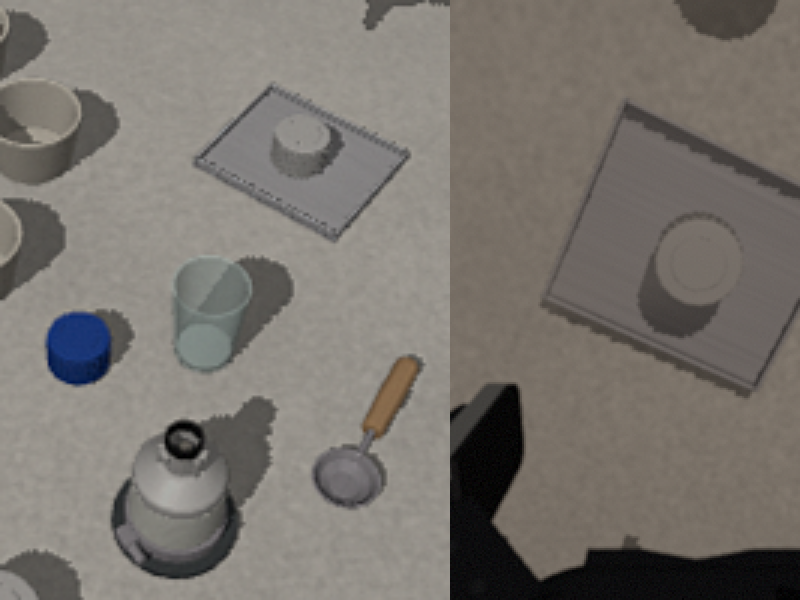

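The cap stands upright in the tray (side crop (300,145)). The jar is open in its clamp, and the glass and tray are where they were.

```bash
python3 -c "
from plant import *
print(job_done())"
```

```text
the job is handed in; nothing more can be done
None
```

The job is handed in: the jar is open in its clamp, the cap stands upright and released in the metal tray, and the press stayed at about 15–18 N, finishing at about 21 s of the 64 s allowed.

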